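# Bush and snap-cover a bearing block

### The job

Press every loose bronze bush laid out on the bench into a bore of its own in the bearing block, any bore, easing off when the rising force shows that it has met its shoulder; a bore may be left over. Then lay the yellow dust cover over the block and press it down evenly until all four spring clips have snapped over its edges. Leave the other things on the bench where they are.

Things in the scene. Friction and masses are not known exactly. Their poses are not given: they have to be found in the camera images.
- housing: aluminium bearing block, 170 x 68 mm, on a grey 230 x 126 x 10 mm base plate bolted to the bench. Origin: centre of the base plate's underside (bench level), x along the long side, z up. The block's top face, with four bores in a row along x, is at z = 34 mm; a narrow ledge round the block at z = 19 mm carries the cover. A spring clip stands at the middle of each side.
- cover: yellow clip-on dust cover, 120 g. Origin: centre of its underside (lower rim of the skirt), x along the long side, z up. Plate 194 x 91 mm (z = 20 to 24 mm) over a 20 mm skirt, 174 x 72 mm inside, which slips over the block with 2 mm clearance a side; black grip bar on top, 56 (x) x 18 (y) mm, z = 24 to 44 mm. Fits either way round. Home, its underside is 19 mm above the bench.
- bush_a: bronze plain bush, a cylinder 30 mm across and 24 mm tall, 90 g; origin at the centre of its underside, z along its axis. It stands upright on the bench at first. Set it in the same way up. May be absent (three or four are laid out).
- bush_b: bronze plain bush, a cylinder 30 mm across and 24 mm tall, 90 g; origin at the centre of its underside, z along its axis. It stands upright on the bench at first. Set it in the same way up. May be absent (three or four are laid out).
- bush_c: bronze plain bush, a cylinder 30 mm across and 24 mm tall, 90 g; origin at the centre of its underside, z along its axis. It stands upright on the bench at first. Set it in the same way up. May be absent (three or four are laid out).
- bush_d: bronze plain bush, a cylinder 30 mm across and 24 mm tall, 90 g; origin at the centre of its underside, z along its axis. It stands upright on the bench at first. Set it in the same way up. May be absent (three or four are laid out).
- bore_0 (a point): centre of a bore's mouth, 34 mm above the bench, at x = -63 mm of the housing, whose axes it has; 32 mm across, 2 mm chamfer. A bush set in stops on a black friction ring 10 mm down and stands 14 mm proud; it presses 11 mm further at a steady 9 N or so, then meets the shoulder and the force rises steeply: home, 3 mm proud, underside 13 mm above the bench.
- bore_1 (a point): centre of a bore's mouth, 34 mm above the bench, at x = -21 mm of the housing, whose axes it has; 32 mm across, 2 mm chamfer. A bush set in stops on a black friction ring 10 mm down and stands 14 mm proud; it presses 11 mm further at a steady 9 N or so, then meets the shoulder and the force rises steeply: home, 3 mm proud, underside 13 mm above the bench.
- bore_2 (a point): centre of a bore's mouth, 34 mm above the bench, at x = 21 mm of the housing, whose axes it has; 32 mm across, 2 mm chamfer. A bush set in stops on a black friction ring 10 mm down and stands 14 mm proud; it presses 11 mm further at a steady 9 N or so, then meets the shoulder and the force rises steeply: home, 3 mm proud, underside 13 mm above the bench.
- bore_3 (a point): centre of a bore's mouth, 34 mm above the bench, at x = 63 mm of the housing, whose axes it has; 32 mm across, 2 mm chamfer. A bush set in stops on a black friction ring 10 mm down and stands 14 mm proud; it presses 11 mm further at a steady 9 N or so, then meets the shoulder and the force rises steeply: home, 3 mm proud, underside 13 mm above the bench.
- edge_xp (a point): middle of the +x end of the cover's plate, on its upper face at the very edge. Laid on, the plate rests on the clips' slopes, this point some 5 to 12 mm high; it takes roughly 4 to 12 N at this edge to snap it under its clip, 43 mm above the bench. A bush standing proud prevents it.
- edge_xm (a point): middle of the -x end of the cover's plate, on its upper face at the very edge. Laid on, the plate rests on the clips' slopes, this point some 5 to 12 mm high; it takes roughly 4 to 12 N at this edge to snap it under its clip, 43 mm above the bench. A bush standing proud prevents it.
- edge_yp (a point): middle of the +y side of the cover's plate, on its upper face at the very edge. Laid on, the plate rests on the clips' slopes, this point some 5 to 12 mm high; it takes roughly 4 to 12 N at this edge to snap it under its clip, 43 mm above the bench. A bush standing proud prevents it.
- edge_ym (a point): middle of the -y side of the cover's plate, on its upper face at the very edge. Laid on, the plate rests on the clips' slopes, this point some 5 to 12 mm high; it takes roughly 4 to 12 N at this edge to snap it under its clip, 43 mm above the bench. A bush standing proud prevents it.
- clip_front (a joint): sprung steel clip, 22 mm wide, at the middle of the housing's -x end; rad, 0 at rest, grows to about 0.1 (0.25 at most) as the cover's edge pushes it outward, springs back to 0 when the edge has clicked under its hook. The hook reaches 3 mm in over the cover's edge, 44 to 45 mm above the bench, and slopes up and outward to 56 mm.
- clip_back (a joint): sprung steel clip, 22 mm wide, at the middle of the housing's +x end; rad, 0 at rest, grows to about 0.1 (0.25 at most) as the cover's edge pushes it outward, springs back to 0 when the edge has clicked under its hook. The hook reaches 3 mm in over the cover's edge, 44 to 45 mm above the bench, and slopes up and outward to 56 mm.
- clip_left (a joint): sprung steel clip, 22 mm wide, at the middle of the housing's +y side; rad, 0 at rest, grows to about 0.1 (0.25 at most) as the cover's edge pushes it outward, springs back to 0 when the edge has clicked under its hook. The hook reaches 3 mm in over the cover's edge, 44 to 45 mm above the bench, and slopes up and outward to 56 mm.
- clip_right (a joint): sprung steel clip, 22 mm wide, at the middle of the housing's -y side; rad, 0 at rest, grows to about 0.1 (0.25 at most) as the cover's edge pushes it outward, springs back to 0 when the edge has clicked under its hook. The hook reaches 3 mm in over the cover's edge, 44 to 45 mm above the bench, and slopes up and outward to 56 mm.
- polish_tin: green and white tin, 69 mm across, 27 mm tall; bystander, origin at the centre of its underside
- tape_rule: yellow tape measure, 37 x 72 x 65 mm; bystander, origin at the centre of its underside
- grey_pads: grey abrasive pads, 70 x 116 x 20 mm; bystander, origin at the centre of its underside
- pen_yellow: black marker pen with a yellow cap end, 18 x 130 x 17 mm; bystander, origin at the centre of its underside
Not all that is in view belongs to the job. Leave any white look-alike of the bush_c alone.

How it is judged:
By the outcome, as a careful person would: the job done as asked, in the order asked, and still so for the second after the job is handed in, with the robot touching nothing.
Of bush_a, bush_b, bush_c, bush_d only 3 to 4 are there at a start; the rules pass over those that are not, and their reading is None.
At some moment in a run one of bush_a, bush_b, bush_c, bush_d, cover may be knocked a few centimetres aside while the robot is not near it.
It also fails if it takes over 210 s, if anything falls off the work surface, if the arm or the gripper's body presses on something with over 40 N, if the wrist force passes 120 N, or if a joint passes its speed limit or range.

### The arm

A 6-joint arm with a two-finger parallel gripper is mounted at the origin on the work surface; the furniture and walls round the work are solid. World frame = base frame: x ahead of the robot, y to its left, z up, the work surface at z = 0. Lengths are in m, angles in rad, forces in N, time in s.
With the tool pointing down it reaches from about 0.35 to 0.8 m from the base axis. Payload 7.3 kg.
Tool frame: the origin (TCP) lies between the finger pads; the fingertips stand 25 mm ahead of it and the grasp point (between the pads) lies 6 mm ahead of it (r.tip_extent is the distance from the TCP to the fingertips, in m); z points along the fingers, y is the line along which they close (so a half turn about z gives the same grasp; the last joint's range is limited). The gripper opens to 85 mm and grips with 20 to 120 N. Pads are 22 mm wide; open, the fingers measure 114 mm over their backs; the gripper's body (76 mm by 85 mm) begins 54 mm behind the grasp point. The pads swing forward as they close: fully open they stand 13 mm farther back than shut.
Start: joints at [0.978, 0.342, 1.524, -0, 1.275, -0.146], TCP at [0.227, 0.473, 0.256] pointing down, gripper open.
Joint ranges: [-2.53, 2.53], [-0.77, 2.02], [0.04, 2.7], [-1, 4.14], [0.28, 2.66], [-3.11, 3.11]. Speed limits (rad/s): [2.57, 2.57, 3.14, 3.14, 3.14, 3.14].

### API

Orientations are given as a unit quaternion [x, y, z, w].
In Python, from workcell import r, command_gripper, optics gives the robot as it stands. The module is installed in compiled form; this text tells all that it offers. Calls block until the motion is done:
- r.reach(position, orientation): joint-space move of the TCP to a pose.
- r.move_straight(position, orientation=None, speed=0.15, max_force=None): straight line of the TCP; orientation=None keeps the orientation; speed is the mean speed in m/s. With max_force (N) it stops when the force on the tool has changed by that much, and returns True; else False.
- r.movej(angles): joint-space move.
- command_gripper(opening, force=None): finger opening in m; force is the grip in N (None keeps the last); returns when the fingers have stopped.
- r.hold(seconds).
- r.solve_ik(position, orientation): joint angles nearest the present ones, or None.
- r.read_state(): the state.
- optics.get_image(name): name is "scene" or "top" or "wrist"; returns (picture, depth): 384x512x3 uint8, red, green, blue; 384x512 float32, m along the optical axis (not along the pixel's ray), 0 where there is no reading.
- optics.camera_model(name): a dict with "K" (3x3 intrinsics, pixels), "k1" (the pictures are not rectified: a ray, as slopes to the right and down, at radius r is drawn at 1 + k1 r^2 times it, then the intrinsics apply), "R" (3x3) and "t" (3): a world point X has camera coordinates R X + t; the wrist camera has in their place "tool_from_camera" (4x4, takes a point from camera to tool coordinates, whose origin is the TCP and whose axes are the flange's). Camera axes: x right, y down, z forward; pixel columns grow to the right and rows downward; lengths in m; the calibration is good to about 2 mm. A picture is of the moment at which its call begins: read the wrist's pose just before it. camera_model takes no time and is no camera call.
A pose or a line that the arm cannot do raises r.PlanningError and nothing moves.
- r.finish_job(): hands the job in; it is judged then, once.
The state is a dict: "time_s": time; "joint_positions": joint angles; "dq": joint speeds; "tau": joint torques, N m; "eef_pos": TCP position; "eef_rot": TCP orientation; "contact_force": force on the tool from outside, world axes, zero at the start; "torque": the same for the moment, N m; "grip_width": finger opening in m; "grip_force": force on a finger pad.
Only numpy, scipy, OpenCV 4.12 (cv2) and the standard library are available. Lean on these libraries where they do the work, as an engineer would, in place of code of your own. Each camera call takes 0.05 s, during which the arm holds its last target. There are 200 camera calls.

## Working session

There is one attempt and no reset: what is moved stays moved. The work goes in short steps, each a Python script; the robot and the scene stay as the last script left them, time stands still between calls to the robot, and variables do not carry over. Pictures are saved under pics/ and viewed, at most 14 in all, crops included, and the job is handed in when it is done.

```bash
mkdir -p pics; ls; python3 - <<'E'
from workcell import r, optics
import cv2, numpy as np
for n in("top","scene"):
    p,d=optics.get_image(n); cv2.imwrite(f"pics/{n}0.png",cv2.resize(p[:,:,::-1],(768,576)) if n=="top" else p[:,:,::-1]); np.save(n+"_d",d);np.save(n+"_p",p)
    m=optics.camera_model(n); print(n,m)
print(optics.camera_model("wrist")); s=r.read_state(); print(s)
E
```

```text
pics
top {'K': array([[418.33732468,   0.        , 256.97279422],
       [  0.        , 418.33732468, 202.26766626],
       [  0.        ,   0.        ,   1.        ]]), 'k1': -0.12777394602351605, 'R': array([[ 0.08462699, -0.99640998,  0.00232953],
       [-0.96574158, -0.08259741, -0.24600989],
       [ 0.24531913,  0.01856935, -0.96926452]]), 't': array([-0.22141878,  0.54912244,  0.91490368])}
scene {'K': array([[388.18574023,   0.        , 256.55654193],
       [  0.        , 388.18574023, 192.51955484],
       [  0.        ,   0.        ,   1.        ]]), 'k1': -0.04860536517094617, 'R': array([[-0.66936472, -0.74293339,  0.00092695],
       [-0.28524935,  0.2558502 , -0.92367391],
       [ 0.68599102, -0.61853913, -0.38317836]]), 't': array([0.21635142, 0.26059896, 0.38440865])}
{'K': array([[293.6330614 ,   0.        , 252.11177481],
       [  0.        , 293.6330614 , 188.69986796],
       [  0.        ,   0.        ,   1.        ]]), 'k1': -0.057723547843458164, 'tool_from_camera': array([[ 1.17477155e-03, -9.55324213e-01, -2.95557556e-01,
         7.51080890e-02],
       
[... 248 characters left out ...]
}
{'time_s': 0.1, 'joint_positions': array([ 9.78005353e-01,  3.42689006e-01,  1.52496897e+00, -3.65574584e-05,
        1.27541266e+00, -1.45985164e-01]), 'dq': array([ 0.00205595, -0.00199292, -0.00245337,  0.00030634,  0.00066298,
       -0.00144251]), 'tau': array([ 3.00351225e-03, -4.34446049e+01, -2.46491522e+01,  6.69753354e-05,
        4.63621793e-03, -1.19686925e-05]), 'eef_pos': array([0.22663145, 0.47317876, 0.25566021]), 'eef_rot': array([ 2.21543977e-01,  9.75150101e-01, -6.95456622e-04, -2.50504815e-04]), 'contact_force': array([-0.58732669, -0.53685823,  0.66404469]), 'torque': array([ 0.05225847,  0.01396854, -0.04098219]), 'grip_force': 0.0, 'grip_width': 0.08560502675708224}
```

View pics/top0.png

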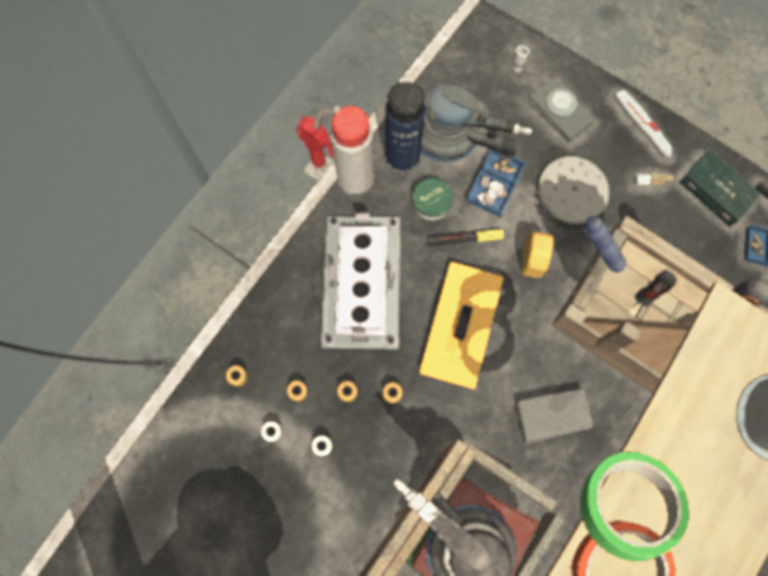

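View pics/scene0.png

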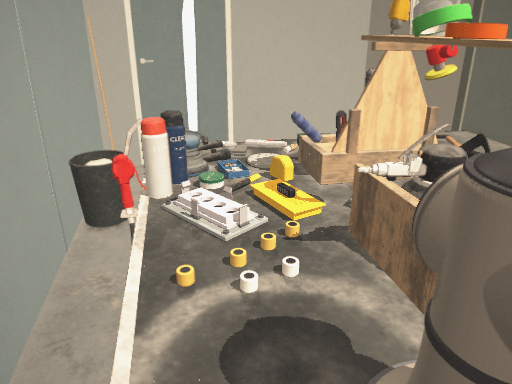

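Top view, at 1.5x scale: the bronze bushes are at (236,376), (297,391), (347,391) and (392,393). The block is centred near (361,282) and the cover near (463,325). The white look-alikes are at (270,431) and (321,446). Next I measure with the calibration.

```bash
cat > h.py <<'E'
import numpy as np, cv2
from workcell import r, command_gripper, optics
from scipy.spatial.transform import Rotation as Ro
def cam(name, st=None):
    m=optics.camera_model(name)
    if name=="wrist":
        st=st or r.read_state(); T=m["tool_from_camera"]; Rt=Ro.from_quat(st["eef_rot"]).as_matrix()
        return m["K"],m["k1"],Rt@T[:3,:3],Rt@T[:3,3]+st["eef_pos"]
    return m["K"],m["k1"],m["R"].T,-m["R"].T@m["t"]
def shot(name):
    st=r.read_state(); c=cam(name,st); p,d=optics.get_image(name); return p,d,c
def onplane(uv,z,c):
    K,k1,R,o=c
    n=cv2.undistortPoints(np.float64(uv).reshape(-1,1,2),K,np.array([k1,0,0,0.]))[:,0]
    ray=np.c_[n,np.ones(len(n))]@R.T
    return o+ray*((z-o[2])/ray[:,2])[:,None]
def cloud(d,c):
    K,k1,R,o=c; v,u=np.indices(d.shape); 
    n=cv2.undistortPoints(np.float64(np.c_[u.ravel(),v.ravel()]).reshape(-1,1,2),K,np.array([k1,0,0,0.]))[:,0]
    return ((np.c_[n,np.ones(len(n))]*d.reshape(-1,1))@R.T+o).reshape(*d.shape,3)
def project(X,c):
    K,k1,R,o=c
    return cv2.projectPoints(np.float64(X).reshape(-1,1,3),cv2.Rodrigues(R.T)[0],-R.T@o,K,np.array([k1,0,0,0.]))[0][:,0]
def blobs(mask,amin):
    n,l,s,ce=cv2.connectedComponentsWithStats(mask.astype(np.uint8))
    return [(ce[i],s[i],l==i) for i in range(1,n) if s[i,4]>=amin]
def hsv(p): return cv2.cvtColor(p,cv2.COLOR_RGB2HSV).astype(int)
def down(yaw): # tool z down, tool x at heading yaw
    return (Ro.from_euler('z',yaw)*Ro.from_euler('x',np.pi)).as_quat()
E
python3 - <<'E'
from h import *
p=np.load("top_p.npy");d=np.load("top_d.npy");c=cam("top");X=cloud(d,c);H=hsv(p)
print("campos",c[3])
om=(H[...,0]>10)&(H[...,0]<32)&(H[...,1]>130)&(H[...,2]>110)
for ce,s,m in blobs(om,40):
    print(ce.round(1),s, np.median(X[m],0).round(3))
    if s[4]>1500:
        t=m&(abs(X[...,2]-.024)<.006); q=cv2.minAreaRect(np.float32(onplane(np.argwhere(t)[:,::-1],.024,c)[:,:2])); print("cover",q)
    elif s[4]<400: print("  ",onplane(ce,.024,c).round(4), X[m][:,2].max())
# housing: bright block top, holes
wm=(H[...,1]<40)&(H[...,2]>200)
for ce,s,m in blobs(wm,600):
    print("white",ce,s,np.median(X[m],0).round(3)); 
    x,y,w,h=s[:4]; sub=np.zeros_like(m); sub[y:y+h,x:x+w]=H[y:y+h,x:x+w,2]<90
    for ce2,s2,_ in blobs(sub,30): print("  hole",ce2.round(1),s2[4],onplane(ce2,.034,c).round(4))
E
```

```text
campos [ 0.32460501 -0.19225695  1.02238903]
[357.9 171.2] [348 155  21  30 320] [ 0.663 -0.413  0.053]
   [[ 0.68  -0.421  0.024]] 1.0223890291651148
[308.7 216.6] [ 280  174   56   85 2048] [ 0.551 -0.306  0.024]
cover ((0.5536485910415649, -0.2994965612888336), (0.091487817466259, 0.1945648491382599), 78.5261459350586)
[157.8 249.9] [151 244  13  13  89] [0.439 0.054 0.024]
   [[0.4387 0.0554 0.024 ]] 0.027974406294267173
[197.7 259.8] [192 254  12  13  75] [ 0.424 -0.044  0.024]
   [[ 0.4239 -0.0439  0.024 ]] 0.028666868692443614
[231.1 260.1] [225 254  13  13  75] [ 0.431 -0.123  0.023]
   [[ 0.4303 -0.1236  0.024 ]] 1.0223890291651148
[260.5 261.4] [256 255  12  14  80] [ 0.433 -0.192  0.024]
   [[ 0.4333 -0.1937  0.024 ]] 0.02762243652851626
white [244.0631068  188.51809356] [ 223  146   43   85 2266] [ 0.607 -0.145  0.032]
  hole [241.2 160.5] 58 [[ 0.679  -0.1248  0.034 ]]
  hole [240.8 176.4] 62 [[ 0.6373 -0.1278  0.034 ]]
  hole [240.3 192.6] 65 [[ 0.5958 -0.1306  0.034 ]]
  hole [239.8 209.1] 70 [[ 0.5542 -0.1333  0.034 ]]
white [117.8734053 248.5171737] [  71  186   93  126 1019] [0.435 0.16  0.003]
  hole [145.6 238.9] 1245 [[0.4612 0.0861 0.034 ]]
  hole [100.2 241.2] 32 [[0.4453 0.1974 0.034 ]]
  hole [137.1 304.5] 702 [[0.3056 0.0848 0.034 ]]
```

```bash
python3 - <<'E'
from h import *
yaw=np.deg2rad(183.9)
print(r.tip_extent)
r.reach([.424,-.044,.20],down(yaw)); s=r.read_state(); print(s["joint_positions"].round(2),s["time_s"])
p,d,c=shot("wrist"); cv2.imwrite("pics/wb.png",p[:,:,::-1])
H=hsv(p);X=cloud(d,c)
om=(H[...,0]>8)&(H[...,0]<32)&(H[...,1]>110)&(H[...,2]>90)
for ce,sz,m in blobs(om,100): print(ce.round(1),sz,onplane(ce,.024,c).round(4),X[m][:,2].max().round(4))
r.reach([.6166,-.129,.20],down(yaw)); 
p,d,c=shot("wrist"); cv2.imwrite("pics/wh.png",p[:,:,::-1]); np.savez("wh",p=p,d=d,R=c[2],o=c[3])
s=r.read_state(); print(s["joint_positions"].round(2),s["time_s"],s["eef_pos"])
H=hsv(p);X=cloud(d,c)
for q in ([.679,-.1248,.034],[.6373,-.1278,.034],[.5958,-.1306,.034],[.5542,-.1333,.034]): print(project(q,c).round(1))
E
```

```text
0.025
[-0.28  0.22  1.86  0.    1.05 -1.92] 2.1083
[251.4 170.6] [237 155  29  33 545] [[ 0.4211 -0.0435  0.024 ]] 0.3177
[110.6 170.7] [ 92 157  36  31 648] [[ 0.4311 -0.1897  0.024 ]] 0.3177
[176.6 171. ] [160 156  32  33 587] [[ 0.4268 -0.1204  0.024 ]] 0.3177
[342.3 189.7] [327 175  33  33 605] [[0.4349 0.0535 0.024 ]] 0.0257
[ 34.9 242.3] [   0  182   78  141 7367] [[ 0.5224 -0.2869  0.024 ]] 0.3177
[-0.33  0.58  1.3   0.    1.27 -1.97] 3.0583 [ 0.61568191 -0.12808515  0.2001013 ]
[[250.1 234.1]]
[[249.9 196.8]]
[[249.9 156.4]]
[[250.  112.7]]
```

View pics/wb.png

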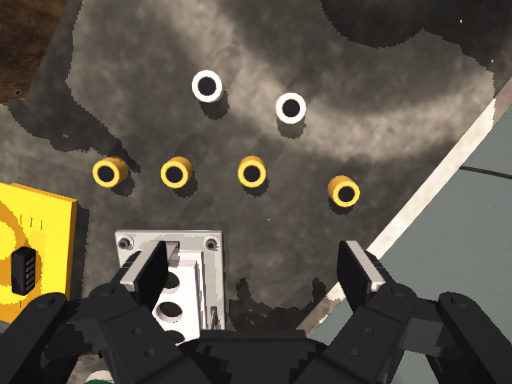

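View pics/wh.png

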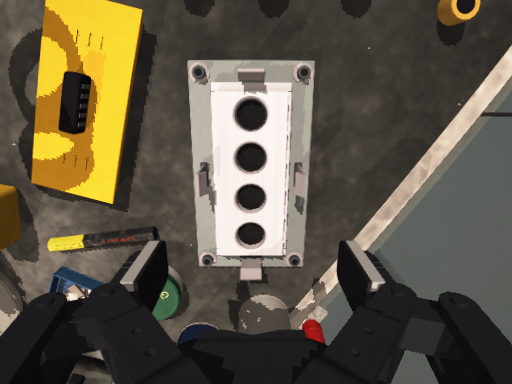

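Wrist view from over the bushes: they are at (251,171), (111,171), (177,171) and (342,190), with the white rings at (207,86) and (291,108). View over the block: bores at (250,113), (250,157), (250,197) and (250,234), and the cover's grip bar at (75,102). Next I refine the bores by their chamfer edges and the bushes from a nadir view.

```bash
cat >> h.py <<'E'
YAW=np.deg2rad(183.9)
def find_bushes(z=.024):
    r.hold(.15)
    p,d,c=shot("wrist"); H=hsv(p)
    om=(H[...,0]>8)&(H[...,0]<32)&(H[...,1]>110)&(H[...,2]>90); out=[]
    for ce,sz,m in blobs(om,150):
        if sz[4]>2500 or sz[0]<2 or sz[0]+sz[2]>510 or sz[1]<2: continue
        cn=max(cv2.findContours(m.astype(np.uint8),cv2.RETR_EXTERNAL,cv2.CHAIN_APPROX_NONE)[0],key=cv2.contourArea)
        P=onplane(cn[:,0],z,c)[:,:2].astype(np.float32); (x,y),(a,b),_=cv2.fitEllipse(P)
        if 24<min(a,b)*1e3 and max(a,b)*1e3<45: out.append((x,y,a,b))
    return np.array(out),p
E
python3 - <<'E'
from h import *
f=np.load("wh.npz"); c=cam("wrist")[:2]+(f["R"],f["o"]); H=hsv(f["p"])
dk=~((H[...,1]<45)&(H[...,2]>190)); C=[]
for ce,sz,m in blobs(dk,300):
    if sz[4]<2500 and 200<ce[0]<300 and 80<ce[1]<260:
        cn=max(cv2.findContours(m.astype(np.uint8),cv2.RETR_EXTERNAL,cv2.CHAIN_APPROX_NONE)[0],key=cv2.contourArea)
        P=onplane(cn[:,0],.034,c)[:,:2].astype(np.float32); e=cv2.fitEllipse(P); print(ce.round(1),sz,np.round(e[0],4),np.round(e[1],4))
        C.append(e[0])
C=np.array(C); C=C[np.argsort(C[:,0])]; m=C.mean(0); v=C[3]-C[0]; print("centre",m,"yaw",np.degrees(np.arctan2(v[1],v[0])),np.linalg.norm(np.diff(C,axis=0),axis=1))
X=cloud(f["d"],c); t=(abs(X[...,2]-.034)<.004)&(H[...,1]<45)&(H[...,2]>190); 
b=max(blobs(t,500),key=lambda q:q[1][4]); print("block",cv2.minAreaRect(np.float32(onplane(np.argwhere(b[2])[:,::-1],.034,c)[:,:2])))
r.reach([.505,-.07,.20],down(YAW)); B,p=find_bushes(); print(B.round(4)); print(r.read_state()["eef_pos"])
E
```

```text
[250.1 113.6] [233  96  35  36 955] [ 0.5552 -0.1332] [0.0313 0.0319]
[250.  157.2] [234 142  33  32 826] [ 0.5967 -0.1304] [0.0305 0.0317]
[249.9 197.4] [234 184  32  29 713] [ 0.6382 -0.1278] [0.0294 0.032 ]
[249.9 234.5] [235 222  31  27 619] [ 0.6796 -0.1249] [0.029  0.0321]
centre [ 0.61745918 -0.12905246] yaw 3.8114480402478748 [0.04159835 0.04155878 0.04151687]
block ((0.6186969876289368, -0.12807075679302216), (0.16863833367824554, 0.0681970864534378), 3.9273107051849365)
[[ 0.4241 -0.0439  0.0289  0.03  ]
 [ 0.4343 -0.1935  0.0294  0.0333]
 [ 0.4302 -0.123   0.0287  0.0297]
 [ 0.4387  0.0539  0.0297  0.0373]]
[ 0.50568427 -0.07037354  0.20012148]
```

```bash
cat >> h.py <<'E'
HC=np.array([.6178,-.1288]); HY=np.deg2rad(3.85); YAW=HY+np.pi; Q=down(YAW)
ux=np.array([np.cos(HY),np.sin(HY)])
def F(): return r.read_state()["contact_force"][2]
def pick(x,y,zt=.036):
    command_gripper(.06,40); r.reach([x,y,.11],Q); r.move_straight([x,y,zt],Q,.1)
    command_gripper(.02,40); s=r.read_state(); print("grip",s["grip_width"],s["grip_force"]); r.move_straight([x,y,.12],Q,.2)
def place(k,zt=.060,dx=0):
    b=HC+ux*(k*.042-.063+dx); r.reach([*b,.12],Q); r.move_straight([*b,.09],Q,.15); r.hold(.3)
    f=r.move_straight([*b,zt],Q,.04,max_force=7); s=r.read_state(); print("place",f,s["eef_pos"].round(4),s["contact_force"].round(1),"target",b.round(4)); return f,b
def press(b,zend=.055):
    command_gripper(.0); r.move_straight([*b,.085],Q,.15); r.hold(.2)
    f=r.move_straight([*b,zend],Q,.02,max_force=20); s=r.read_state(); print("press",f,s["eef_pos"].round(4),s["contact_force"].round(1),s["time_s"]); r.move_straight([*b,.12],Q,.2)
E
python3 - <<'E'
from h import *
pick(.4241,-.0439); f,b=place(3)
print(r.read_state()["grip_width"])
E
```

```text
grip 0.028062823918126537 38.96283745765686
place True [ 0.6811 -0.1247  0.0699] [-0.1 -0.2  3.9] target [ 0.6807 -0.1246]
0.02793336569000084
```

```bash
python3 - <<'E'
from h import *
s=r.read_state(); print(s["eef_pos"],s["contact_force"],s["torque"])
p,d,c=shot("wrist"); q=project([*(HC+ux*.063),.034],c)[0]; print(q)
x,y=q.astype(int); cv2.imwrite("pics/a1.png",cv2.resize(p[max(0,y-90):y+60,x-100:x+100,::-1],None,fx=4,fy=4,interpolation=2)[:600])
p,d,c=shot("scene"); q=project([*(HC+ux*.063),.04],c)[0]; print(q);x,y=q.astype(int); cv2.imwrite("pics/a2.png",cv2.resize(p[y-50:y+50,x-60:x+60,::-1],None,fx=6,fy=6,interpolation=2))
E
```

```text
[ 0.68106767 -0.12467309  0.06994261] [-0.05564905 -0.19542211  3.8701081 ] [-0.10579152  0.03590891 -0.02295809]
[250.60012777 232.90017957]
[194.27701798 191.51048654]
```

View pics/a1.png

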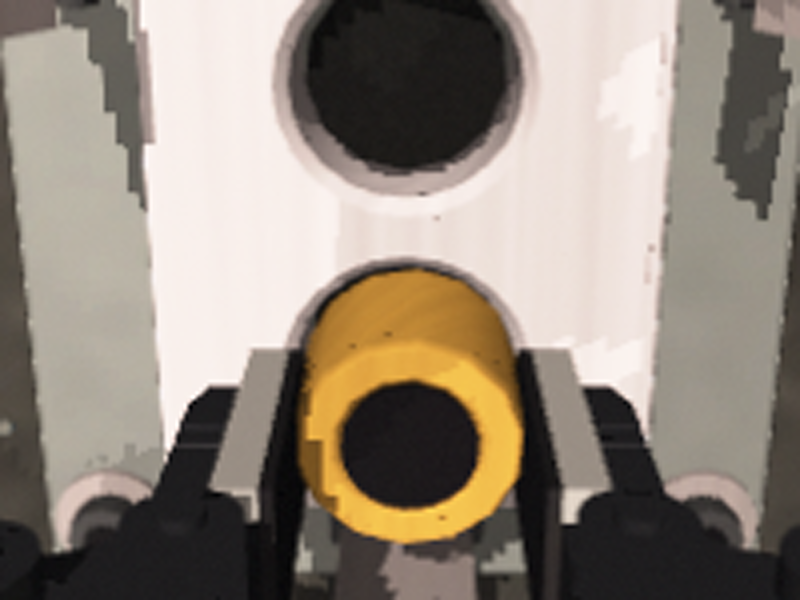

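The crop shows the bush at (412,400) sitting on the mouth, slightly to the camera side (-x); the gap at the near edge is small. I'll shift slightly in +x and carry on down gently.

```bash
python3 - <<'E'
from h import *
b0=HC+ux*.063; uy=np.array([-ux[1],ux[0]])
r.move_straight([*b0,.0715],Q,.05); r.hold(.2)
for dx,dy in ((.001,0),(0,0),(.002,0),(.001,.001),(.001,-.001),(-.001,0)):
    b=b0+ux*dx+uy*dy; r.move_straight([*b,.0715],Q,.05); r.hold(.2)
    f=r.move_straight([*b,.060],Q,.03,max_force=9); s=r.read_state(); print(dx,dy,f,s["eef_pos"].round(4),s["contact_force"].round(1),s["torque"].round(2))
    if s["eef_pos"][2]<.064: break
    r.move_straight([*b,.0715],Q,.05)
E
```

```text
0.001 0 False [ 0.6816 -0.1245  0.0597] [-0.2 -1.3 -1. ] [ 0.04 -0.09 -0.03]
```

```bash
sed -i 's/HC=np.array(.*);/HC=np.array([.6188,-.1287]);/; s/^HC=np.array(\[.6188,-.1287\]);.*/HC=np.array([.6188,-.1287]); HY=np.deg2rad(3.85); YAW=HY+np.pi; Q=down(YAW)/' h.py; grep -n HC= h.py
python3 - <<'E'
from h import *
b=HC+ux*.063
command_gripper(.042); r.move_straight([*b,.12],Q,.2); press(b)
r.reach([.505,-.07,.20],Q); B,p=find_bushes(); print(B.round(4))
E
```

```text
41:HC=np.array([.6188,-.1287]); HY=np.deg2rad(3.85); YAW=HY+np.pi; Q=down(YAW)
press True [ 0.6818 -0.1245  0.062 ] [-1.2  1.2  6.4] 13.3083
[[ 0.4344 -0.1935  0.0297  0.0333]
 [ 0.4303 -0.123   0.029   0.0299]
 [ 0.4387  0.0539  0.0297  0.0375]]
```

The first bush is home, with the tip at 37 mm as predicted. Next the second, with a check on where it set down.

```bash
cat >> h.py <<'E'
def cycle(x,y,k):
    uy=np.array([-ux[1],ux[0]]); pick(x,y); s=r.read_state()
    if not .024<s["grip_width"]<.034: print("GRASP FAIL"); return False
    for dx,dy in ((0,0),(.001,0),(-.001,0),(0,.001),(0,-.001),(.002,0),(-.002,0)):
        b=HC+ux*(k*.042-.063+dx)+uy*dy
        if (dx,dy)==(0,0): r.reach([*b,.12],Q)
        r.move_straight([*b,.0725],Q,.12); r.hold(.2)
        f=r.move_straight([*b,.060],Q,.03,max_force=9); s=r.read_state(); print("set",dx,dy,f,s["eef_pos"].round(4),s["contact_force"].round(1))
        if s["eef_pos"][2]<.0635: break
        r.move_straight([*b,.0725],Q,.05)
    else: print("SET FAIL"); return False
    command_gripper(.042); r.move_straight([*b,.12],Q,.2); press(b)
    r.reach([.505,-.07,.20],Q); B,p=find_bushes(); print(B.round(4)); return True
E
python3 - <<'E'
from h import *
cycle(.4303,-.123,2)
E
```

```text
grip 0.02799978039844769 38.982757329940796
set 0 0 False [ 0.6397 -0.1273  0.0597] [ 0.3 -0.1 -0.3]
press True [ 0.6399 -0.1273  0.0621] [-1.5  0.8  5.9] 22.8833
[[ 0.4344 -0.1937  0.0295  0.0333]
 [ 0.4389  0.0539  0.0294  0.0375]]
```

```bash
python3 - <<'E'
from h import *
if cycle(.4344,-.191,1): cycle(.4389,.051,0)
p,d,c=shot("top"); cv2.imwrite("pics/top1.png",cv2.resize(p[:,:,::-1],(768,576)))
r.reach([.66,-.129,.20],Q); r.hold(.2); p,d,c=shot("wrist"); cv2.imwrite("pics/wh1.png",p[:,:,::-1]); np.savez("wh1",p=p,d=d,R=c[2],o=c[3])
H=hsv(p);X=cloud(d,c)
om=(H[...,0]>8)&(H[...,0]<32)&(H[...,1]>110)&(H[...,2]>90)
for ce,s,m in blobs(om,100): print(ce.round(1),s[4],np.median(X[m],0).round(4),onplane(ce,.037,c).round(4))
print(r.read_state()["time_s"])
E
```

```text
grip 0.027857720265185012 38.998358845710754
set 0 0 False [ 0.598  -0.1301  0.0599] [0.4 0.7 0.2]
press True [ 0.5979 -0.1301  0.062 ] [-2.6  0.9  5.9] 32.35
[[ 0.4387  0.0539  0.0296  0.0376]
 [ 0.6029 -0.1311  0.0303  0.0319]]
grip 0.028201185265392587 38.948934674263
set 0 0 False [ 0.5558 -0.133   0.0597] [-0.4 -1.5 -1. ]
press True [ 0.556  -0.1329  0.062 ] [-1.6  0.2  6.8] 41.85
[[ 0.5602 -0.134   0.0301  0.0321]
 [ 0.6029 -0.1312  0.0301  0.0316]]
[79.2 78.1] 12579 [ 0.5806 -0.2976  0.024 ] [[ 0.576  -0.2932  0.037 ]]
[254.7  65.5] 614 [ 0.556  -0.1321  0.0366] [[ 0.5562 -0.1322  0.037 ]]
[254.5 112.3] 546 [ 0.597  -0.1299  0.0367] [[ 0.5972 -0.1295  0.037 ]]
[254.3 155.7] 508 [ 0.6378 -0.1271  0.0366] [[ 0.6381 -0.1268  0.037 ]]
[253.9 196.2] 463 [ 0.6789 -0.1244  0.0366] [[ 0.6794 -0.1242  0.037 ]]
[ 62.1 208.8] 564 [ 0.7171 -0.3404  0.0147] [[ 0.7074 -0.3245  0.037 ]]
[ 58.9 300.9] 128 [ 0.8464 -0.3632  0.0111] [[ 0.8262 -0.3456  0.037 ]]
44.025
```

View pics/wh1.png

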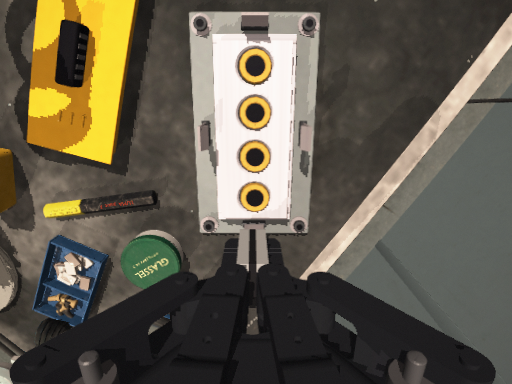

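All four bushes are home, with their tops at 37 mm: (255,65), (254,112), (254,156) and (254,196). Now the cover.

```bash
cat >> h.py <<'E'
def find_cover(zp=.024,zb=.044,save=None):
    r.hold(.2); p,d,c=shot("wrist"); H=hsv(p); X=cloud(d,c)
    if save: cv2.imwrite(save,p[:,:,::-1])
    om=(H[...,0]>15)&(H[...,0]<35)&(H[...,1]>120)&(H[...,2]>60)
    _,sz,m=max(blobs(om,2000),key=lambda q:q[1][4])
    m&=(abs(X[...,2]-zp)<.006)
    P=onplane(np.argwhere(m)[:,::-1],zp,c)[:,:2].astype(np.float32); (cx,cy),(a,b),t=cv2.minAreaRect(P)
    if a<b: t+=90; a,b=b,a
    t=(t+90)%180-90
    k=(H[...,2]<70)&(abs(X[...,2]-zb)<.007)&(np.hypot(X[...,0]-cx,X[...,1]-cy)<.05)
    bar=cv2.minAreaRect(onplane(np.argwhere(k)[:,::-1],zb,c)[:,:2].astype(np.float32)) if k.sum()>50 else None
    return np.array([cx,cy]),(a,b),t,bar,sz
E
python3 - <<'E'
from h import *
q=down(np.deg2rad(168.5)); r.reach([.627,-.314,.20],q); print(find_cover(save="pics/wc.png"))
print(r.read_state()["joint_positions"].round(2))
E
```

```text
(array([ 0.55938202, -0.30129725]), (0.18245302140712738, 0.09150476008653641), -11.32666015625, ((0.5551239848136902, -0.300307035446167), (0.01706494390964508, 0.053919535130262375), 78.0306396484375), array([  197,     0,   102,   196, 17414], dtype=int32))
[-0.57  0.72  1.04  0.    1.38 -1.94]
```

```bash
python3 - <<'E'
from h import *
q=down(np.deg2rad(168.5)); x,y=.555,-.300
command_gripper(.05,70); r.move_straight([x,y,.12],q,.2); f=r.move_straight([x,y,.051],q,.08,max_force=6); s=r.read_state(); print(f,s["eef_pos"])
command_gripper(.01,70); s=r.read_state(); print("grip",s["grip_width"],s["grip_force"],s["eef_pos"])
r.move_straight([x,y,.15],q,.1); s=r.read_state(); print(s["contact_force"],s["torque"])
b=HC
r.reach([*b,.15],Q); r.hold(.2)
print(find_cover(zp=.123,zb=.143,save="pics/wc2.png"))
p,d,c=shot("scene"); cv2.imwrite("pics/sc2.png",p[:,:,::-1])
E
```

```text
False [ 0.55533923 -0.30024201  0.05153418]
grip 0.016392408848243636 70.63985466957092 [ 0.55534007 -0.30033429  0.05186644]
[-0.104313   -0.57989305 -2.16704341] [-0.05068622  0.01569436 -0.0155472 ]
(array([ 0.58272952, -0.13098744]), (0.12106390297412872, 0.09026562422513962), 3.8391597270965576, ((0.6112850308418274, -0.1297769546508789), (0.04228905960917473, 0.04060905799269676), 42.635494232177734), array([  154,    49,   197,   232, 35181], dtype=int32))
```

View pics/wc2.png

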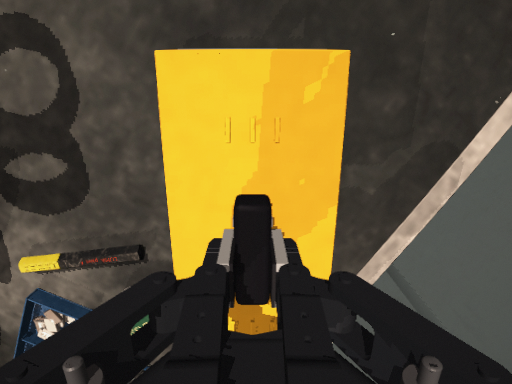

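The held cover's near edge is at row 49, centred on x = 252, square to the block and within about 1 mm. Lowering it.

```bash
python3 - <<'E'
from h import *
b=HC-ux*.0005
r.move_straight([*b,.105],Q,.1); r.hold(.3)
f=r.move_straight([*b,.071],Q,.02,max_force=6); s=r.read_state(); print(f,s["eef_pos"].round(4),s["contact_force"].round(1),s["torque"].round(2),s["time_s"])
E
```

```text
True [ 0.6187 -0.129   0.0812] [ 1.7 -0.9  2.8] [-0.03 -0.12  0.03] 52.1083
```

It rests on the clip slopes, 10 mm high as expected. Pressing it down.

```bash
python3 - <<'E'
from h import *
b=HC-ux*.0005
for z in (.078,.076,.074,.072,.0705):
    f=r.move_straight([*b,z],Q,.015,max_force=55); s=r.read_state(); print(f,s["eef_pos"].round(4),s["contact_force"].round(1),s["torque"].round(2),s["time_s"])
E
```

```text
False [ 0.6194 -0.1291  0.0798] [-0.6  0.6  8.5] [ 0.06  0.13 -0.02] 52.425
False [ 0.6198 -0.1293  0.0786] [-2.1  0.2 13.3] [ 0.04  0.15 -0.01] 52.7083
False [ 0.6201 -0.1293  0.0763] [-0.3  0.  10. ] [ 0.09 -0.42 -0.01] 52.9917
False [ 0.6178 -0.1287  0.0715] [-1.8 -0.7 -1.1] [ 0.01 -0.01  0.04] 53.275
False [ 0.6179 -0.1286  0.0709] [-3.9  0.3  6.4] [ 0.08  0.47 -0.02] 53.525
```

```bash
python3 - <<'E'
from h import *
b=HC
command_gripper(.04); r.move_straight([*b,.13],Q,.15); r.reach([*(b+ux*.08),.24],Q); r.hold(.3)
p,d,c=shot("wrist"); X=cloud(d,c); cv2.imwrite("pics/fin.png",p[:,:,::-1])
uy=np.array([-ux[1],ux[0]])
p2,d2,c2=shot("top"); X2=cloud(d2,c2)
for dx,dy in ((.09,.03),(.09,-.03),(-.09,.03),(-.09,-.03),(.04,.04),(.04,-.04),(-.04,.04),(-.04,-.04)):
    o=[]
    for D,C in((X,c),(X2,c2)):
        u,v=project([*(b+ux*dx+uy*dy),.043],C)[0].round().astype(int); o.append(np.median(D[v-1:v+2,u-1:u+2,2]).round(4) if 0<v<384 else None)
    print(dx,dy,o)
p,d,c=shot("scene"); u,v=project([*b,.04],c)[0].astype(int); cv2.imwrite("pics/fin2.png",cv2.resize(p[v-60:v+60,u-80:u+80,::-1],None,fx=5,fy=5,interpolation=2))
E
```

```text
0.09 0.03 [np.float64(0.0434), np.float64(0.0428)]
0.09 -0.03 [np.float64(0.0428), np.float64(0.0417)]
-0.09 0.03 [None, np.float64(0.0428)]
-0.09 -0.03 [None, np.float64(0.0426)]
0.04 0.04 [np.float64(0.0432), np.float64(0.0428)]
0.04 -0.04 [np.float64(0.0427), np.float64(0.0426)]
-0.04 0.04 [np.float64(0.0424), np.float64(0.043)]
-0.04 -0.04 [np.float64(0.0427), np.float64(0.044)]
```

View pics/fin.png

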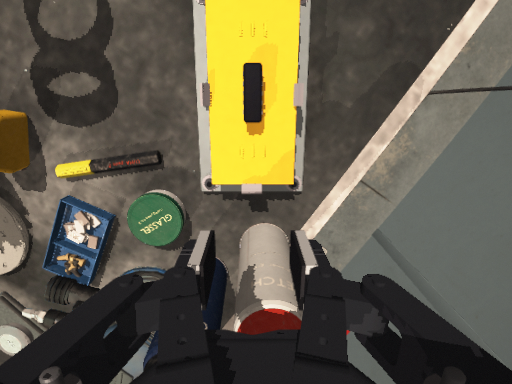

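View pics/fin2.png

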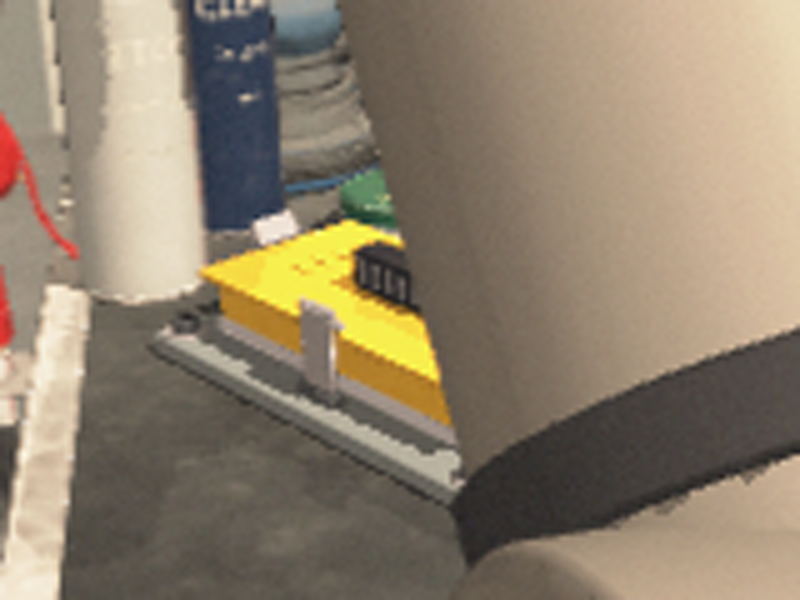

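The plate lies level at 43 mm all round, and the clip hook at (320,310) is over its edge. Handing in.

```bash
python3 - <<'E'
from h import *
r.reach([.5,-.1,.26],Q); r.hold(.3); s=r.read_state(); print(s["contact_force"],s["time_s"]); print(r.finish_job())
E
```

```text
[0.64574606 0.25551064 0.14640423] 56.5917
the job is handed in; nothing more can be done
None
```

All four bushes are pressed home and the dust cover lies level at 43 mm all round, under its clips as far as the views show; the job was handed in at 57 s.

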